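Load a block into the drilling jig and clamp it home

ROBOT

A 6-joint arm with a two-finger parallel gripper is mounted at the origin on a cart in front of the work surface, level with it; the furniture and walls round the work are solid. World frame = base frame: x ahead of the robot, y to its left, z up, the work surface at z = 0. Lengths are in m, angles in rad, forces in N, time in s.
With the tool pointing down it reaches from about 0.3 to 0.825 m from the base axis. Payload 5.4 kg.
Tool frame: the origin (TCP) lies at the very end of the fingers, on their centre line; the grasp point (between the pads) lies 19 mm behind it; z points along the fingers, x is the direction in which the jaws open and shut, and the axes are right-handed (so a half turn about z gives the same grasp; the last joint's range is limited). The gripper opens to 92 mm and grips with 3 to 60 N. Pads are 20 mm wide; open, the fingers measure 128 mm over their backs; the gripper's body (75 mm by 189 mm) begins 69 mm behind the grasp point.
Start: joints at [-1.549, 0.158, 1.597, -0, 1.386, -0.21], TCP at [0.132, -0.56, 0.215] pointing down, gripper open.
Joint ranges: [-2.91, 2.91], [-0.94, 2.29], [0.18, 2.7], [-1.29, 4.43], [0.17, 2.64], [-3, 3]. Speed limits (rad/s): [2.57, 2.57, 3.14, 3.14, 3.14, 3.14].

INTERFACE

Orientations are given as a rotation vector (axis times angle).
In Python, from workcell import bot gives the robot as it stands. Calls block until the motion is done:
- bot.goto(position, orientation): joint-space move of the TCP to a pose.
- bot.line_to(position, rot=None, max_speed=0.15): straight line of the TCP; rot=None keeps the orientation; max_speed is the mean speed in m/s.
- bot.set_joints(angles): joint-space move.
- bot.set_gripper(opening, newtons=None): opening from 0.0 (shut) to 1.0 (fully open); newtons is the grip in N (None keeps the last); returns when the fingers have stopped.
- bot.hold(seconds).
- bot.inverse_kinematics(position, orientation): joint angles nearest the present ones, or None.
- bot.read_camera(name): name is "scene" or "top" or "wrist"; returns a dict with "pixels" (400x640x3 uint8, blue, green, red), "fx", "fy", "cx", "cy" (pixels), "R" (3x3) and "t" (3): a world point X has camera coordinates R X + t. Camera axes: x right, y down, z forward; pixel columns grow to the right and rows downward; lengths in m; the calibration is good to about 2 mm. The wrist camera is an equidistant fisheye: a pixel r from the principal point sees the ray r / f radians off the axis. A picture is of the moment at which its call begins. There is no depth.
A pose or a line that the arm cannot do raises bot.MotionError and nothing moves.
- bot.job_done(): hands the job in, once; it reports no verdict.
Readings, each from a call of its own:
- bot.current_clock(): time.
- bot.current_joints(): joint angles.
- bot.current_joint_vel(): joint speeds.
- bot.current_effort(): joint torques, N m.
- bot.current_ee_pos(): TCP position.
- bot.current_tool_rot(): TCP orientation.
- bot.current_contact_force(): force on the tool from outside, world axes, zero at the start.
- bot.current_ft_torque(): the same for the moment, N m.
- bot.current_opening(): opening from 0.0 (shut) to 1.0 (fully open).
Only numpy, scipy, OpenCV 4.12 (cv2) and the standard library are available. Lean on these libraries where they do the work, as an engineer would, in place of code of your own. Each camera call takes 0.05 s, during which the arm holds its last target.

TASK

Put the small wood block (40 x 70 x 22 mm) flat into the cradle of the drilling jig, lengthwise with the clamp arm, and let go of it while it still rests high on the two spring catches: do not push it in by hand. Then swing the hinged clamp down onto it by its T handle and press until the block is driven past the catches and sits fully home on the depth stop, bearing down firmly for a moment (roughly 15 N at the handle, never more than 30 N, which would dent the wood). Leave the clamp closed on the block, let go, and do not shift the other loose pieces.

Things in the scene. Friction and masses are not known exactly. Their poses are not given: they have to be found in the camera images.
- jig: Fixed plywood base, 200 x 110 x 18 mm, of the drilling jig; it carries cradle, spring catches and hinge yoke. Origin: on the bench top below the cradle's centre; x points from the T handle's side (towards the robot) to the hinge, y left, z up. Four corner posts form a pocket 74 mm (x) by 43 mm (y), with sloped lead-in lips up to 70 mm above the bench; its long sides are open over the middle 51 mm, for fingers, down to 20 mm.
- cradle (a point): Point on the cradle's vertical centre line, 60 mm above the bench; axes as the jig's. A steel depth stop in its floor carries the block when home; its top is 25 to 33 mm above the bench, different each time and not reported: it must be felt. A sprung catch with sloped top at each end first holds the block's centre at 46 to 53 mm; driving it past takes 5 to 20 N on the block, friction then keeps it down.
- block_center (a point): Centre of the small brown pine block, 40 x 70 x 22 mm (its own x, y, z; its long side along y), 0.1 to 0.21 kg, lying flat on the bench on the right, in a row with the thinner strip and the wider slab, in any order. To be pinched across its 40 mm width.
- clamp (a joint): Angle of the clamp arm: 0 = arm level, grows as it opens; starts at 1.75 to 2.0 (upright, leaning back away from the cradle). With the block home it ends near 0 (-0.06 to 0.06, by the stop's height). The hinge is stiff (0.3 N m of friction): the arm stays where it is left. At the handle the arm moves with about 2 N, more when it bears on the block.
- clamp_hinge (a point): Middle of the clamp's hinge pin, 76 mm above the bench, on the jig; the pin lies along the jig's y; axes as the jig's.
- clamp_handle (a point): Centre of the clamp's wooden T handle, a round bar 18 mm thick and 90 mm long, parallel to the hinge pin, at the end of the steel arm (20 mm wide, 10 mm thick), 170 mm from the pin. When the arm is level it lies 88 mm on the robot's side of the cradle's centre and 76 mm above the bench.
- clamp_nose (a point): Centre of the underside of the flat rubber pad (20 x 22 mm), the clamp's nose, fixed under the arm: 82 mm from the hinge pin along the arm and 25 mm below the arm's centre line. It lies flat on the middle of the block's top when the block is home; on the way down it pushes the block's far end first. Force at the nose is about twice that at the handle (170:82).
- block: The same small block, origin at the centre of its underside.
- strip: Loose wooden strip 30 x 120 x 20 mm, origin under its centre: a bystander.
- slab: Loose pale wooden slab 60 x 90 x 19 mm, origin under its centre: a bystander.
Mind the look-alikes: they are no part of the job. Of the things that look like the block, the larger one is meant.

How it is judged:
By the outcome, as a careful person would: the job done as asked, in the order asked, and still so for the second after the job is handed in, with the robot touching nothing.
It also fails if it takes over 72 s, if anything falls off the work surface, if the arm or the gripper's body presses on something with over 40 N, if the wrist force passes 120 N, or if a joint passes its speed limit or range.

## Working session

There is one attempt and no reset: what is moved stays moved. The work goes in short steps, each a Python script; the robot and the scene stay as the last script left them, time stands still between calls to the robot, and variables do not carry over. Pictures are saved under pics/ and viewed, and the job is handed in when it is done.

```bash
mkdir -p pics; ls
cat > h.py <<'E'
import numpy as np, cv2
from workcell import bot
def snap(n,tag):
    d=bot.read_camera(n); cv2.imwrite(f'pics/{tag}.png',d['pixels']); np.savez(f'pics/{tag}.npz',**{k:np.asarray(v) for k,v in d.items()}); return d
def load(tag): return dict(np.load(f'pics/{tag}.npz'))
def p2w(d,u,v,z):
    x=(u-d['cx'])/d['fx']; y=(v-d['cy'])/d['fy']
    R=d['R'];t=d['t']; o=-R.T@t; r=R.T@np.array([x,y,1.]); return o+r*(z-o[2])/r[2]
def w2p(d,X):
    c=d['R']@np.asarray(X,float)+d['t']; return np.array([d['fx']*c[0]/c[2]+d['cx'],d['fy']*c[1]/c[2]+d['cy']])
E
python3 - <<'E'
from h import *
for n in('scene','top','wrist'):
    d=snap(n,n+'0'); print(n,d['fx'],d['cx'],d['cy'],-d['R'].T@d['t'],d['R'].round(3).tolist())
print(bot.current_clock(),bot.current_tool_rot(),bot.current_contact_force())
E
```

```text
pics
scene 500.8651439742525 322.261887917639 203.99117787406993 [-0.12977146 -1.09556215  0.59947293] [[0.829, -0.559, 0.012], [-0.214, -0.337, -0.917], [0.517, 0.757, -0.399]]
top 441.753262182973 320.86575607210744 200.07609110245923 [ 0.50083991 -0.10703622  1.01974959] [[-0.02, -1.0, -0.006], [-0.999, 0.02, -0.033], [0.033, 0.005, -0.999]]
wrist 309.70691628693146 321.7656284459792 190.10753256126046 [ 0.20529314 -0.54196669  0.38404276] [[0.23, -0.973, -0.001], [-0.937, -0.222, 0.268], [-0.261, -0.061, -0.963]]
0.15 [-2.46255184e+00  1.94903496e+00  1.43936510e-03] [ 1.10397596 -0.73367503 -0.09465527]
```

View pics/scene0.png

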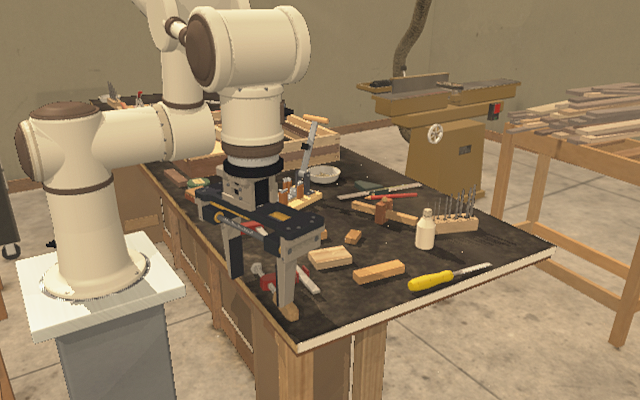

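View pics/top0.png

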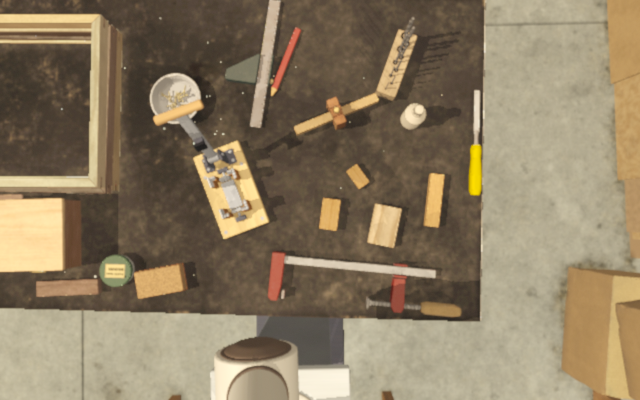

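View pics/wrist0.png

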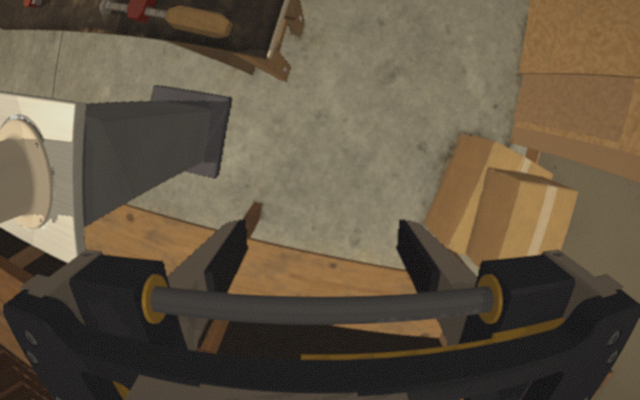

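Run:
```python
from h import *
im=cv2.imread('pics/top0.png')
cv2.imwrite('pics/c1.png',cv2.resize(im[155:255,300:460],None,fx=5,fy=5,interpolation=cv2.INTER_CUBIC))
cv2.imwrite('pics/c2.png',cv2.resize(im[65:245,140:290],None,fx=3.3,fy=3.3,interpolation=cv2.INTER_CUBIC))
```

```text
(no output)
```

View pics/c1.png

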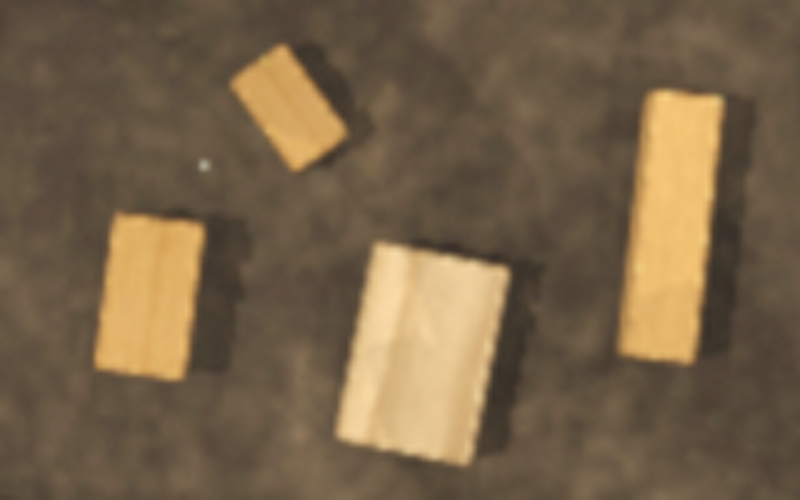

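View pics/c2.png

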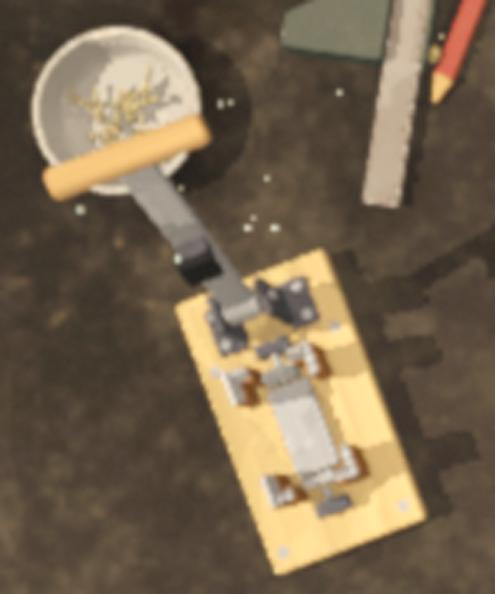

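Run:
```python
from h import *
d=load('top0')
def quad(ps,s,o,z):
    W=np.array([p2w(d,u/s+o[0],v/s+o[1],z)[:2] for u,v in ps]); print(W.round(4).tolist())
    e=[np.linalg.norm(W[(i+1)%4]-W[i]).round(4) for i in range(4)]
    c=W.mean(0); l=(W[0]+W[1]-W[2]-W[3]); print('c',c.round(4),'edges',e,'axis ang 3->0',np.arctan2(l[1],l[0]).round(4)); return c
quad([(115,213),(205,225),(183,380),(95,370)],5,(300,155),.022)
quad([(283,44),(348,132),(297,171),(231,84)],5,(300,155),.0)
quad([(176,311),(320,249),(426,519),(280,575)],3.3,(140,65),.018)
```

```text
[[0.5393, -0.1067], [0.5331, -0.1472], [0.4634, -0.1358], [0.4687, -0.0962]]
c [ 0.5011 -0.1215] edges [np.float64(0.041), np.float64(0.0706), np.float64(0.0399), np.float64(0.0714)] axis ang 3->0 -0.1545
[[0.6169, -0.186], [0.5755, -0.2151], [0.5579, -0.1912], [0.5988, -0.1616]]
c [ 0.5873 -0.1885] edges [np.float64(0.0506), np.float64(0.0297), np.float64(0.0505), np.float64(0.0304)] axis ang 3->0 -0.9365
[[0.633, 0.1871], [0.6739, 0.0869], [0.486, 0.0166], [0.4496, 0.1175]]
c [0.5606 0.102 ] edges [np.float64(0.1082), np.float64(0.2006), np.float64(0.1073), np.float64(0.1961)] axis ang 3->0 0.3604
```

```bash
cat >> h.py <<'E'
from scipy.spatial.transform import Rotation as Ro
def down(a):
    """tool down, tool y at world yaw a (camera at -y side)"""
    c,s=np.cos(a),np.sin(a)
    return Ro.from_matrix(np.array([[-s,c,0],[c,s,0],[0,0,-1.]]).T.T if 0 else np.column_stack([[-s,c,0],[c,s,0],[0,0,-1]])).as_rotvec()
def fproj(d,X):
    c=d['R']@np.asarray(X,float)+d['t']; r=np.hypot(c[0],c[1]); th=np.arctan2(r,c[2]); return np.array([d['fx']*th*c[0]/r+d['cx'],d['fy']*th*c[1]/r+d['cy']])
def f2w(d,u,v,z):
    a=(u-d['cx'])/d['fx']; b=(v-d['cy'])/d['fy']; th=np.hypot(a,b); k=np.sin(th)/th if th>1e-9 else 1
    r=d['R'].T@np.array([a*k,b*k,np.cos(th)]); o=-d['R'].T@d['t']; return o+r*(z-o[2])/r[2]
E
python3 - <<'E'
from h import *
d=load('wrist0'); print('tcp px',fproj(d,[.132,-.56,.215]))
for a in (.36,.36+np.pi): print(a,bot.inverse_kinematics([.5,.08,.17],down(a)))
for a in (-.1545,-.1545+np.pi): print(a,bot.inverse_kinematics([.5,-.12,.1],down(a)))
E
```

```text
tcp px [323.23117832 236.1199332 ]
0.36 [-8.04035024e-02  1.85777971e-02  1.83683645e+00 -4.44089210e-16
  1.28617841e+00 -2.01119983e+00]
3.501592653589793 [-0.0804035   0.0185778   1.83683645  0.          1.28617841  1.13039282]
-0.1545 [-4.70889966e-01  1.23434152e-01  1.87497681e+00 -4.44089210e-16
  1.14318169e+00 -1.88718629e+00]
2.987092653589793 [-4.70889966e-01  1.23434152e-01  1.87497681e+00 -4.44089210e-16
  1.14318169e+00  1.25440636e+00]
```

Run:
```python
from h import *
d=load('top0'); c=p2w(d,140+303/3.3,65+430/3.3,.04); print(c)
c=np.array([.545,.096])
bot.goto([c[0]-.01,c[1]-.005,.18],down(.36))
d=snap('wrist','w1'); print(bot.current_ee_pos(),bot.current_clock(),fproj(d,[c[0],c[1],.03]))
cv2.imwrite('pics/w1c.png',cv2.resize(d['pixels'][60:300,170:470],None,fx=2.5,fy=2.5,interpolation=cv2.INTER_CUBIC))
snap('top','t1')
```

```text
[0.54784171 0.09580935 0.04      ]
[0.53520303 0.0903098  0.18003737] 2.9 [323.50820393 188.32038735]
```

View pics/w1c.png

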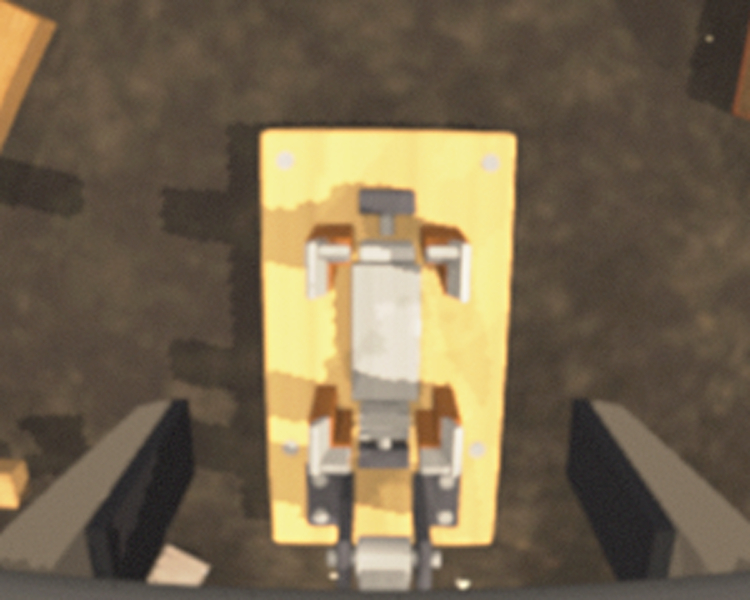

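Run:
```python
from h import *
d=load('w1')
F=lambda u,v,z:f2w(d,170+(u+.5)/2.5-.5,60+(v+.5)/2.5-.5,z)[:2]
C=np.array([F(*p,.018) for p in [(261,130),(516,131),(494,545),(273,541)]])
print(C.round(4).tolist(),C.mean(0),[np.linalg.norm(C[(i+1)%4]-C[i]).round(4) for i in range(4)])
l=C[2]+C[3]-C[0]-C[1];print('ang',np.arctan2(l[1],l[0]), [np.arctan2(*(C[j]-C[i])[::-1]) for i,j in((0,3),(1,2))])
P=np.array([F(*p,.070) for p in [(308,242),(470,242),(460,475),(310,475)]]); print(P.round(4).tolist(),P.mean(0),[np.linalg.norm(P[(i+1)%4]-P[i]).round(4) for i in range(4)])
l=P[2]+P[3]-P[0]-P[1];print('ang',np.arctan2(l[1],l[0]))
h=F(385,562,.076);print('hinge',h)
im=d['pixels'];cv2.imwrite('pics/w1d.png',cv2.resize(im[140:290,280:370],None,fx=6,fy=4 and 6,interpolation=cv2.INTER_CUBIC)[:600*2] if 0 else cv2.resize(im[140:285,270:380],None,fx=4.1,fy=4.1,interpolation=cv2.INTER_LANCZOS4))
```

```text
[[0.4871, 0.0178], [0.4489, 0.1201], [0.6372, 0.1896], [0.6738, 0.0852]] [0.56173209 0.10316821] [np.float64(0.1093), np.float64(0.2007), np.float64(0.1107), np.float64(0.1985)]
ang 0.3499524982190807 [np.float64(0.34645938054693043), np.float64(0.3534071948250506)]
[[0.5165, 0.055], [0.4956, 0.1107], [0.5842, 0.1432], [0.6054, 0.0865]] [0.55043997 0.09886396] [np.float64(0.0595), np.float64(0.0944), np.float64(0.0605), np.float64(0.0943)]
ang 0.34546702443252236
hinge [0.63012396 0.12815073]
```

View pics/w1d.png

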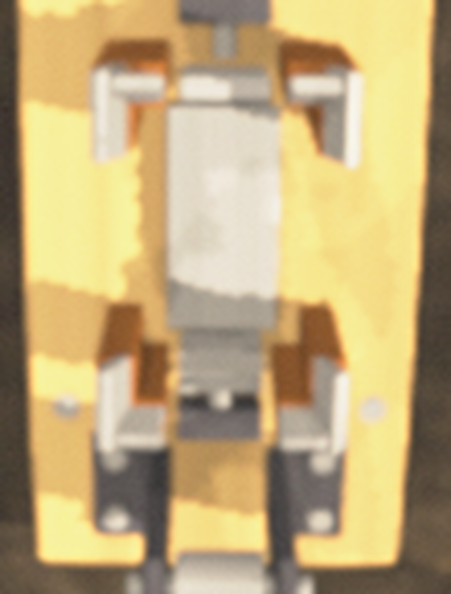

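Run:
```python
from h import *
u=np.array([np.cos(.35),np.sin(.35)]); c=np.array([.5504,.0989])-u*.05
bot.goto([c[0],c[1],.18],down(.35+np.pi))
d=snap('wrist','w2'); print(bot.current_ee_pos(),bot.current_clock(),fproj(d,[.55,.099,.03]))
im=d['pixels']
cv2.imwrite('pics/w2d.png',cv2.resize(im[90:290,240:410],None,fx=3,fy=3,interpolation=cv2.INTER_LANCZOS4))
```

```text
[0.5034368  0.08174457 0.17998629] 5.6417 [321.52171926 130.67260836]
```

View pics/w2d.png

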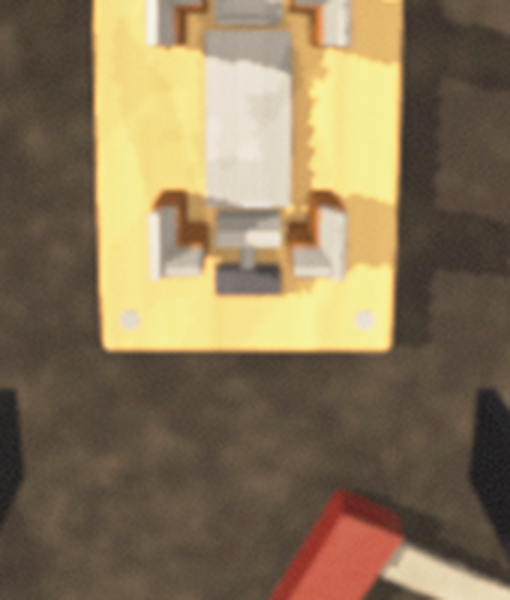

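Run:
```python
from h import *
d=load('w2');im=d['pixels']
cv2.imwrite('pics/w2e.png',cv2.resize(im[20:200,250:390],None,fx=3.3,fy=3.3,interpolation=cv2.INTER_LANCZOS4))
```

```text
(no output)
```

View pics/w2e.png

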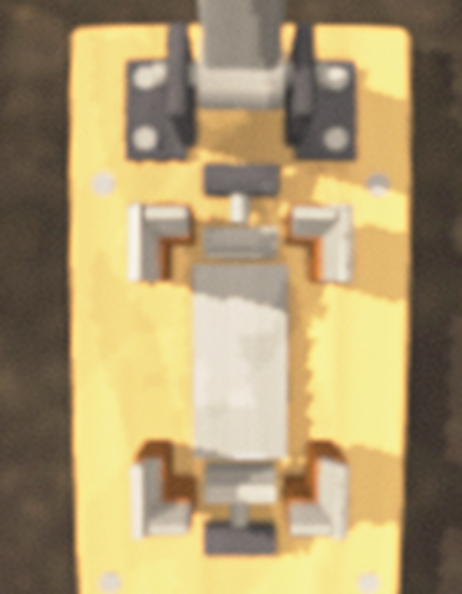

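Run:
```python
from h import *
d=load('w2')
E=lambda u,v,z:f2w(d,250+(u+.5)/3.3-.5,20+(v+.5)/3.3-.5,z)[:2]
D=lambda u,v,z:f2w(d,240+(u+.5)/3-.5,90+(v+.5)/3-.5,z)[:2]
def rep(P):
    P=np.array(P);l=P[0]+P[1]-P[2]-P[3];print(P.mean(0).round(4),[np.linalg.norm(P[(i+1)%4]-P[i]).round(4) for i in range(4)],np.arctan2(l[1],l[0]).round(4))
rep([E(70,27,.018),E(411,30,.018),D(391,351,.018),D(104,351,.018)])
rep([E(129,206,.07),E(352,208,.07),E(346,537,.07),E(134,533,.07)])
```

```text
[0.5624 0.1026] [np.float64(0.1103), np.float64(0.1985), np.float64(0.1092), np.float64(0.1994)] 0.349
[0.5517 0.0987] [np.float64(0.0603), np.float64(0.0921), np.float64(0.0601), np.float64(0.0914)] 0.3498
```

Run:
```python
from h import *
a=-.1545; u=np.array([np.cos(a),np.sin(a)]); c=np.array([.5011,-.1215])
p=bot.current_ee_pos()
bot.goto([c[0]+.03*u[0],c[1]+.03*u[1],.13],down(a))
d=snap('wrist','w3'); print(bot.current_ee_pos(),bot.current_clock(),fproj(d,[*c,.022]))
im=d['pixels']
cv2.imwrite('pics/w3c.png',im[60:300])
g=fproj(d,[*c,.022]).astype(int); print(g-[75,60])
cv2.imwrite('pics/w3d.png',cv2.resize(im[g[1]-60:g[1]+60,g[0]-75:g[0]+75],None,fx=5,fy=5,interpolation=cv2.INTER_LANCZOS4))
```

```text
[ 0.53080475 -0.12596175  0.13007122] 8.2417 [321.74567481 156.54764921]
[246  96]
```

View pics/w3d.png

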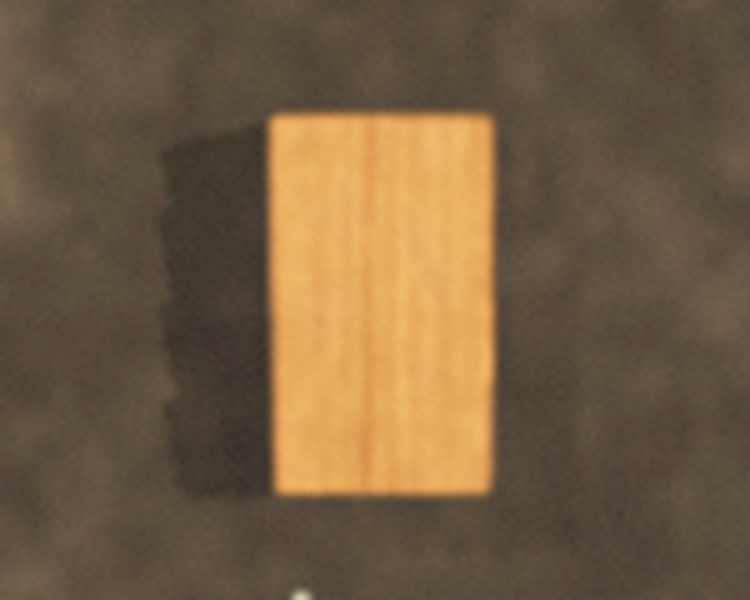

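View pics/w3c.png

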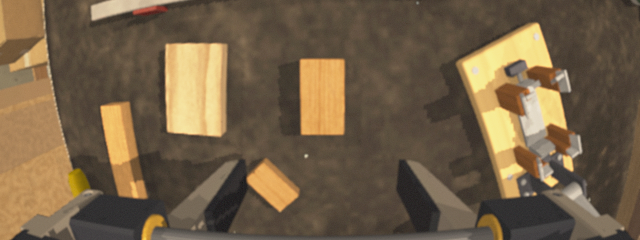

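Run:
```python
from h import *
d=load('w3')
P=np.array([f2w(d,246+(u+.5)/5-.5,96+(v+.5)/5-.5,.022)[:2] for u,v in [(274,494),(492,494),(494,115),(269,115)]])
print(P.mean(0).round(4),[np.linalg.norm(P[(i+1)%4]-P[i]).round(4) for i in range(4)]);l=P[0]+P[1]-P[2]-P[3];print(np.arctan2(l[1],l[0]).round(4))
```

```text
[ 0.5017 -0.1213] [np.float64(0.0409), np.float64(0.0704), np.float64(0.0402), np.float64(0.0704)]
-0.1499
```

Run:
```python
from h import *
a=-.151
bot.set_gripper(.8,25)
bot.goto([.5016,-.1214,.07],down(a))
bot.line_to([.5016,-.1214,.004],max_speed=.1)
print(bot.current_ee_pos(),bot.current_contact_force())
bot.set_gripper(0,25)
print(bot.current_opening()*92,bot.current_contact_force())
bot.line_to([.5016,-.1214,.17],max_speed=.2)
print(bot.current_opening()*92,bot.current_contact_force(),bot.current_clock())
d=snap('wrist','w4');cv2.imwrite('pics/w4c.png',d['pixels'][100:350,120:520])
```

```text
[ 0.50241312 -0.12178059  0.00476409] [-0.74656894  0.07383691 -0.86031776]
39.55894844924139 [-0.36365933 -0.59632964  1.20918097]
39.76452251422126 [-0.19960992 -0.27917727 -2.43781067] 11.4667
```

View pics/w4c.png

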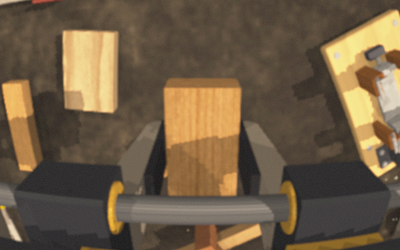

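Run:
```python
from h import *
d=load('w4'); p=bot.current_ee_pos(); print(p); a=-.151;u=np.array([np.cos(a),np.sin(a)]);n=np.array([-u[1],u[0]])
cv2.imwrite('pics/w4d.png',cv2.resize(d['pixels'][165:225,270:380],None,fx=6,fy=6,interpolation=cv2.INTER_LANCZOS4))
for s in(-.035,.035):
  for z in(-.004,.018): print(s,z,[fproj(d,[*(p[:2]+u*s+n*y),p[2]+z]).round(1) for y in(-.02,.02)])
```

```text
[ 0.5004242  -0.12084535  0.16808471]
-0.035 -0.004 [array([287.5, 176.6]), array([356.3, 176.6])]
-0.035 0.018 [array([282.9, 186.1]), array([360.9, 186.1])]
0.035 -0.004 [array([291.5, 280.7]), array([352.2, 280.7])]
0.035 0.018 [array([288.3, 299.8]), array([355.3, 299.8])]
```

View pics/w4d.png

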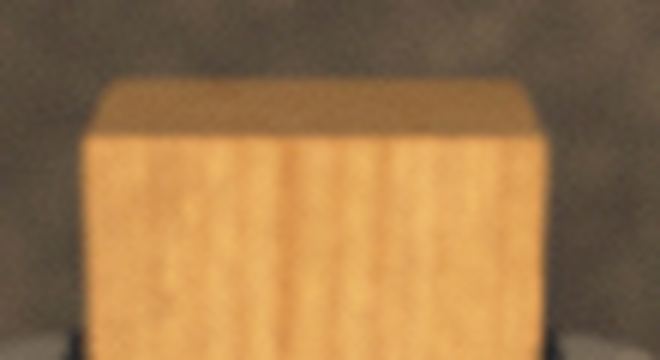

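Run:
```python
from h import *
q=.349
t=np.array([.5497,.0986])
bot.goto([*t,.15],down(q)); bot.hold(.3)
p=bot.current_ee_pos(); print(p)
bot.line_to([*t,.088],max_speed=.1); bot.hold(.3)
p=bot.current_ee_pos(); print(p,bot.current_contact_force(),Ro.from_rotvec(bot.current_tool_rot()).as_matrix().round(4).tolist(),bot.current_clock())
d=snap('wrist','w5');cv2.imwrite('pics/w5c.png',cv2.resize(d['pixels'][130:280,220:420],None,fx=4,fy=4,interpolation=cv2.INTER_CUBIC))
snap('scene','s5')
```

```text
[0.54988792 0.09755501 0.15017683]
[0.55008227 0.09862096 0.0885597 ] [ 0.16441308  0.60397873 -1.5317336 ] [[-0.342, 0.9397, 0.001], [0.9397, 0.342, -0.0], [-0.0004, 0.0009, -1.0]] 13.7833
```

View pics/w5c.png

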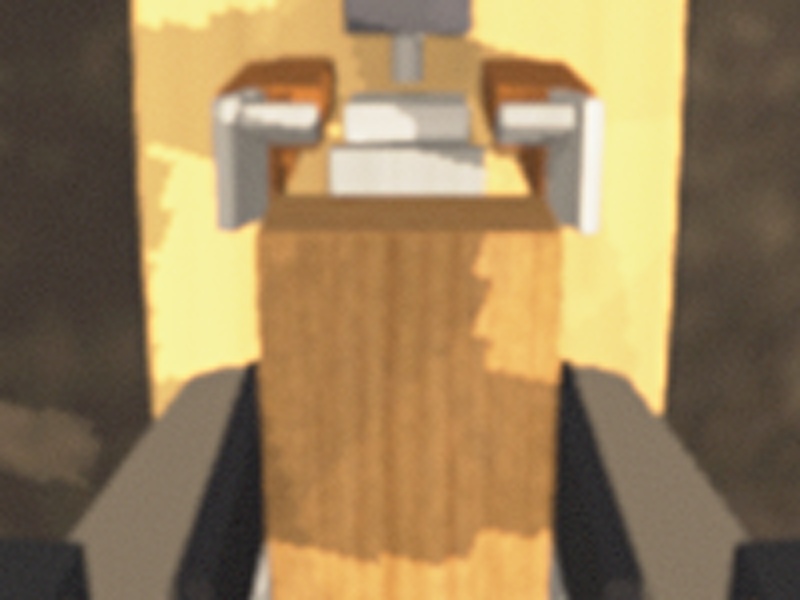

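Run:
```python
from h import *
d=load('w5'); p=np.array([.55008,.09862]);q=.349;u=np.array([np.cos(q),np.sin(q)]);n=np.array([-u[1],u[0]])
def J(u_,v,z,off=True):
    w=f2w(d,220+(u_+.5)/4-.5,130+(v+.5)/4-.5,z)[:2]-p; return (1e3*np.array([w@u,w@n])).round(2)
print('post',J(228,97,.07),J(598,98,.07)); print('blk bot',J(272,196,.0846),J(553,196,.0846)); print('blk top',J(260,232,.1066),J(562,232,.1066))
```

```text
post [-46.38 -27.97] [-46.27  29.38]
blk bot [-34.04 -19.79] [-34.07  20.99]
blk top [-34.54 -18.95] [-34.57  19.65]
```

Run:
```python
from h import *
t=np.array([.5496,.0986])
bot.line_to([*t,.060],max_speed=.08); bot.hold(.2)
b=bot.current_contact_force(); print(bot.current_ee_pos(),b)
z=.060
while z>.0405:
    z-=.0015; bot.line_to([*t,z],max_speed=.03); bot.hold(.08)
    f=bot.current_contact_force(); print(round(z,4),bot.current_ee_pos().round(4)[2],f.round(2))
    if f[2]-b[2]>3 or np.hypot(*(f-b)[:2])>6: break
print(bot.current_clock())
```

```text
[0.54934064 0.09853676 0.06008267] [ 0.85173256  0.19474942 -2.42772679]
0.0585 0.0585 [ 0.28  1.13 -1.84]
0.057 0.057 [ 0.49 -0.71 -2.35]
0.0555 0.0555 [-0.78 -0.58 -1.39]
0.054 0.054 [-0.25  0.2  -1.79]
0.0525 0.0525 [-0.27  0.69 -1.68]
0.051 0.051 [-0.41 -0.33 -1.68]
0.0495 0.0495 [-0.98 -0.91 -1.71]
0.048 0.0481 [ 1.28 -0.18 -2.7 ]
0.0465 0.0468 [ 2.91  1.68 -0.17]
0.045 0.0454 [3.47 0.46 1.67]
17.9167
```

Run:
```python
from h import *
bot.set_gripper(.62); bot.hold(.2)
print(bot.current_opening()*92,bot.current_contact_force())
p=bot.current_ee_pos()
bot.line_to([p[0],p[1],.13],max_speed=.15)
d=snap('wrist','w6');cv2.imwrite('pics/w6c.png',cv2.resize(d['pixels'][110:280,220:420],None,fx=3.5,fy=3.5,interpolation=cv2.INTER_CUBIC)); np.save('p6.npy',bot.current_ee_pos())
d=snap('scene','s6');cv2.imwrite('pics/s6c.png',cv2.resize(d['pixels'][100:260,180:400],None,fx=3.5,fy=3.5,interpolation=cv2.INTER_CUBIC));print(bot.current_clock())
```

```text
57.01477334967861 [-0.09239957 -0.22425266  1.6557111 ]
19.375
```

View pics/w6c.png

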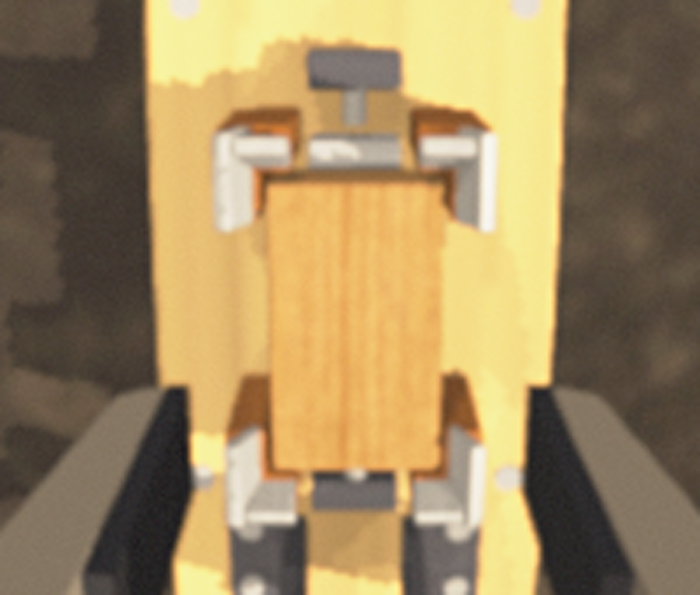

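View pics/s6c.png

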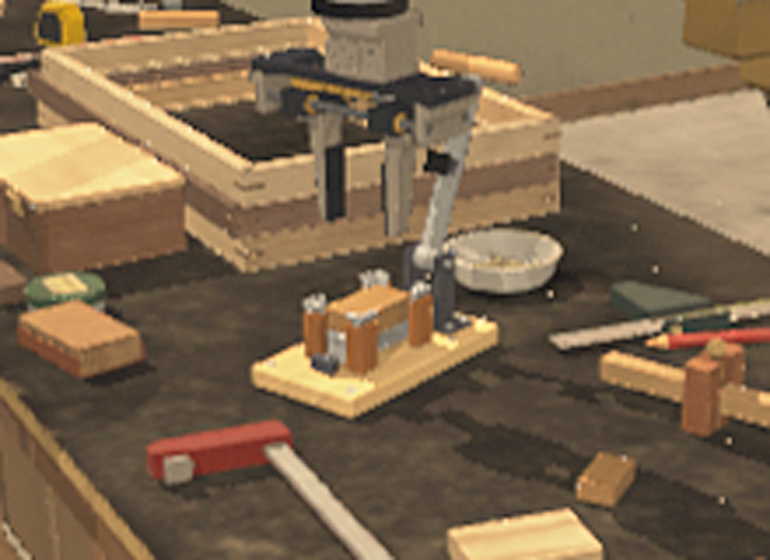

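Run:
```python
from h import *
q=.349;u=np.array([np.cos(q),np.sin(q)]);c=np.array([.5508,.0988]);h=c+.082*u
d=load('top0');s=load('s6')
for th in np.arange(1.7,2.06,.05):
    X=[*(h-.17*np.cos(th)*u),.076+.17*np.sin(th)]; print(round(th,2),np.round(X,4),w2p(d,X).round(1),w2p(s,X).round(1))
print('obs top',140+127/3.3,65+158/3.3,' scene',180+477/3.5,100+66/3.5)
for dd,o,sc in((d,(140,65),3.3),):
  pass
```

```text
1.7 [0.6484 0.1343 0.2446] [185.3 133.8] [306.3 117.2]
1.75 [0.6563 0.1372 0.2433] [183.9 129.6] [308.  117.1]
1.8 [0.6642 0.14   0.2416] [182.5 125.4] [309.7 117.1]
1.85 [0.6719 0.1429 0.2394] [181.3 121.4] [311.4 117.3]
1.9 [0.6795 0.1456 0.2369] [180.2 117.5] [313.  117.7]
1.95 [0.687  0.1484 0.2339] [179.1 113.7] [314.6 118.1]
2.0 [0.6943 0.151  0.2306] [178.2 110.1] [316.1 118.7]
2.05 [0.7015 0.1536 0.2269] [177.4 106.7] [317.6 119.5]
obs top 178.4848484848485 112.87878787878788  scene 316.2857142857143 118.85714285714286
```

```bash
cat >> h.py <<'E'
Q=.349;U=np.array([np.cos(Q),np.sin(Q)]);N=np.array([-U[1],U[0]]);CR=np.array([.5508,.0988]);H=CR+.082*U
def bar(th,du=0,dn=0,dz=0):
    return np.array([*(H-.17*np.cos(th)*U+du*U+dn*N),.076+.17*np.sin(th)+dz])
def F(n=4):
    r=[]
    for i in range(n): r.append(bot.current_contact_force()); bot.hold(.02)
    return np.mean(r,0)
E
python3 - <<'E'
from h import *
p=bar(1.97,.034,-.032)
o=down(Q)
print([bot.inverse_kinematics([p[0],p[1],z],o) is not None for z in(.22,.31)])
e=bot.current_ee_pos()
bot.set_gripper(0,20)
bot.line_to([e[0],e[1],.31],max_speed=.25)
bot.line_to([p[0],p[1],.31],max_speed=.2)
d=snap('wrist','w7')
bot.hold(.2)
print(bot.current_ee_pos(),F(),bot.current_clock()); s=snap('scene','s7'); cv2.imwrite('pics/s7c.png',cv2.resize(s['pixels'][60:220,220:400],None,fx=3.5,fy=3.5,interpolation=cv2.INTER_CUBIC))
print('barc wrist',fproj(d,bar(1.97)),fproj(d,bar(1.97,0,.045)),fproj(d,bar(1.97,0,-.045)))
E
```

```text
[True, True]
[0.73249665 0.13098862 0.31052917] [0.34462973 0.0727865  0.24266876] 22.55
barc wrist [360.89813205 158.83417025] [414.01043113 159.6311432 ] [305.39260778 158.66458257]
```

View pics/w7.png

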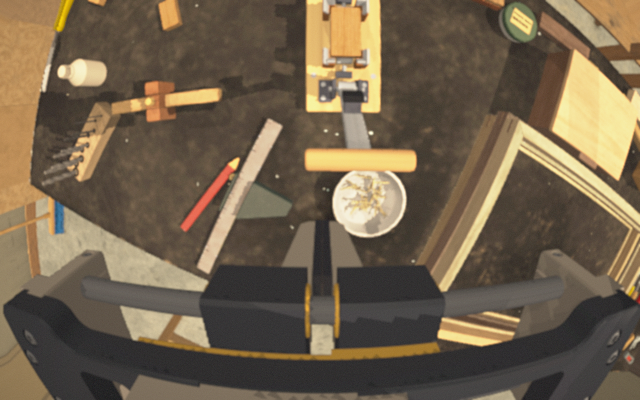

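View pics/s7c.png

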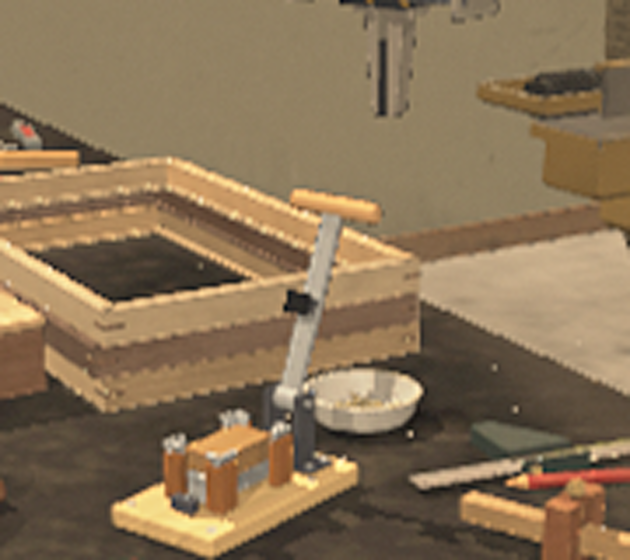

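Run:
```python
from h import *
b=F()
p=bar(1.97,.034,-.032,-.011)
bot.line_to(p,max_speed=.12); print(bot.current_ee_pos(),F()-b)
mx=0
for th in np.r_[1.97,np.arange(1.9,.58,-.1)]:
    bot.line_to(bar(th,.018,-.032,-.011),max_speed=.12)
    f=bot.current_contact_force()-b; print(round(th,2),f.round(1))
    if np.linalg.norm(f)>18: print('stop');break
print(bot.current_ee_pos(),bot.current_clock())
s=snap('scene','s8'); cv2.imwrite('pics/s8c.png',cv2.resize(s['pixels'][60:260,180:400],None,fx=3,fy=3,interpolation=cv2.INTER_CUBIC))
```

```text
[0.73341707 0.13099544 0.22293902] [ 0.2395537  -0.39455411 -0.10793611]
1.97 [-0.4 -0.  -0. ]
1.9 [ 0.8 -0.1 -1.1]
1.8 [ 0.4 -0.6  0. ]
1.7 [0.2 0.  0.1]
1.6 [ 0.3  0.3 -0.5]
1.5 [ 0.  -0.9 -0.1]
1.4 [ 0.7 -0.1 -0.1]
1.3 [ 0.2 -0.3 -1. ]
1.2 [ 0.2 -0.4  0.2]
1.1 [1.  0.5 0.2]
1.0 [ 0.5  0.3 -0.2]
0.9 [ 0.7 -1.4 -0.8]
0.8 [ 1.4 -1.1 -0.6]
0.7 [ 1.  -0.2  0.1]
0.6 [0.6 0.2 0.1]
[0.5238186  0.0550485  0.16107246] 27.9417
```

View pics/s8c.png

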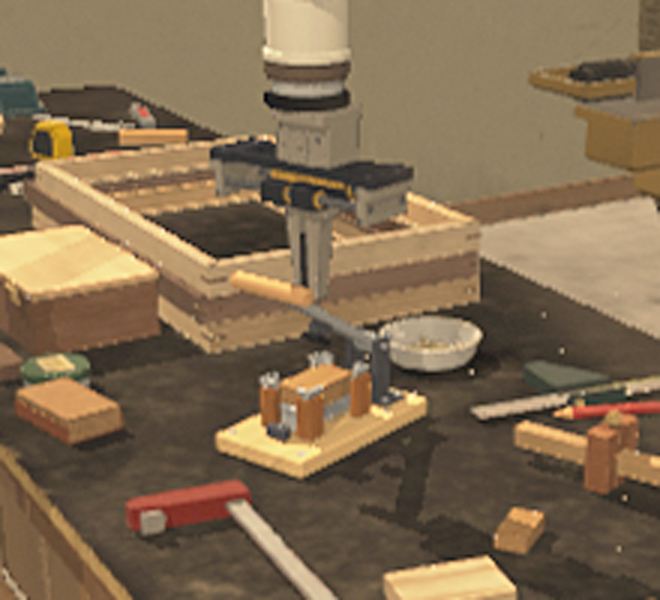

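Run:
```python
from h import *
bot.line_to(bar(.6,.026,-.032,-.011),max_speed=.1)
bot.line_to(bar(.6,.026,-.032,.035),max_speed=.15)
bot.line_to(bar(.6,-.002,0,.03),max_speed=.15); bot.hold(.2)
b=F(8); np.save('b.npy',b); print('base',b,bot.current_clock())
th=.72
while th>.27:
    th-=.05
    bot.line_to(bar(th,0,0,.009),max_speed=.08)
    f=bot.current_contact_force()-b; print(round(th,3),bot.current_ee_pos()[2].round(4),f.round(1))
    if f[2]>10: break
print(bot.current_clock())
s=snap('scene','s9'); cv2.imwrite('pics/s9c.png',cv2.resize(s['pixels'][100:260,200:360],None,fx=3.7,fy=3.7,interpolation=cv2.INTER_CUBIC))
```

```text
base [-0.10029936  0.06949022 -0.06795616] 29.4667
0.67 0.19 [0.6 0.2 1.1]
0.62 0.1835 [ 1.1 -0.2 -0.3]
0.57 0.1765 [-0.5 -0.   0.1]
0.52 0.1691 [ 0.4 -1.   0.4]
0.47 0.1615 [-0.1  0.2  0.9]
0.42 0.1537 [ 0.3 -0.   0.6]
0.37 0.1458 [ 0.5 -0.8 -0.1]
0.32 0.1378 [ 0.5 -0.2  0. ]
0.27 0.1296 [ 0.2 -0.8 -0.4]
31.8667
```

View pics/s9c.png

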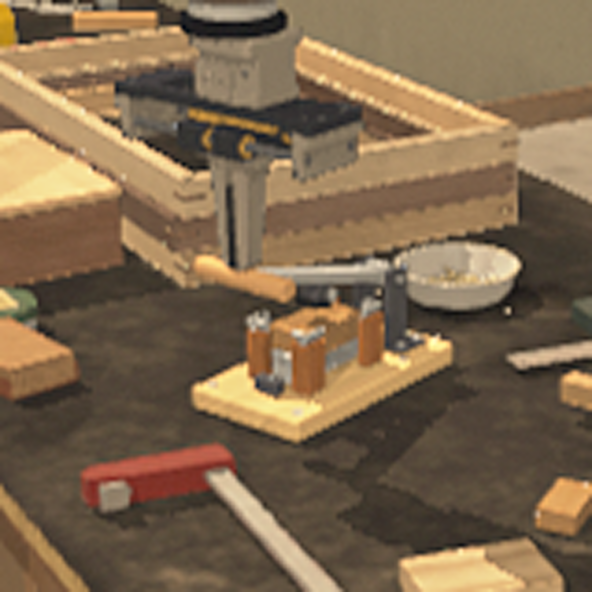

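Run:
```python
from h import *
b=np.load('b.npy'); th=.27; step=.012
while th>-.08:
    th-=step
    bot.line_to(bar(th,0,0,.009),max_speed=.03); 
    f=F(2)-b; print(round(th,3),bot.current_ee_pos()[2].round(4),f.round(1))
    if f[2]>2.5 and th<.22: step=.004
    if f[2]>13 or bot.current_clock()>55: break
print(bot.current_clock())
```

```text
0.258 0.1284 [ 0.2 -0.2  0.2]
0.246 0.1263 [-0.5 -0.1 -0.2]
0.234 0.1243 [-0.1 -0.2  0.4]
0.222 0.1223 [ 0.2 -0.7  0.5]
0.21 0.1203 [ 0.1 -0.3  0.1]
0.198 0.1183 [-0.2  0.5  0. ]
0.186 0.1163 [ 0.1 -0.7  0.3]
0.174 0.1143 [-0.1  0.1  0.4]
0.162 0.1123 [0.3 0.  0. ]
0.15 0.1103 [-0.2 -0.5  0.2]
0.138 0.1083 [ 0.4 -0.1  1.3]
0.126 0.1063 [ 0.2 -0.7  0.8]
0.114 0.1042 [ 0.1 -0.2  0.7]
0.102 0.102 [0.2 0.1 0.3]
0.09 0.1001 [ 0. -1.  0.]
0.078 0.0981 [-0.3 -0.1  0.9]
0.066 0.0961 [-0.6 -0.3  1.1]
0.054 0.0942 [-1.  -0.9  2.4]
0.042 0.0921 [-1.6 -1.   3.3]
0.038 0.0915 [-2.4 -1.   4.6]
0.034 0.0908 [-2.2 -1.2  4.8]
0.03 0.0898 [-0.7 -0.1  0.2]
0.026 0.0892 [-0.1  0.3 -0.1]
0.022 0.0887 [0.2 0.2 0.2]
0.018 0.0881 [-0.6 -0.5  2.5]
0.014 0.0874 [-1.3 -0.3  3. ]
0.01 0.0866 [-1.1 -0.1  1.9]
0.006 0.0859 [-1.1 -0.1  2.4]
0.002 0.0853 [-1.3 -0.2  1.9]
-0.002 0.0846 [-1.3 -0.1  2.5]
-0.006 0.0839 [-1.6 -0.3  1.9]
-0.01 0.0833 [-1.3 -1.1  2.1]
-0.014 0.0826 [-1.9 -1.1  2.9]
-0.018 0.0819 [-0.9 -1.2  2.7]
-0.022 0.0812 [-1.6 -1.3  2.3]
-0.026 0.0805 [-0.9 -0.9  2.8]
-0.03 0.0799 [-1.6 -0.7  3.4]
-0.034 0.0796 [-3.5 -0.9  6.6]
-0.038 0.0795 [-5.7 -1.3 11.2]
-0.042 0.0793 [-7.4 -0.  15.7]
43.25
```

Run:
```python
from h import *
b=np.load('b.npy')
for i in range(4): bot.hold(.2); print((F(3)-b).round(1),bot.current_ee_pos().round(4))
s=snap('scene','s10'); cv2.imwrite('pics/s10c.png',cv2.resize(s['pixels'][140:240,230:350],None,fx=5,fy=5,interpolation=cv2.INTER_CUBIC))
print(bot.current_clock())
```

```text
[-7.8 -0.4 15.5] [0.4683 0.0687 0.0794]
[-7.5 -1.1 15.4] [0.4683 0.0687 0.0793]
[-7.7 -1.4 15.5] [0.4683 0.0687 0.0793]
[-7.4 -0.7 15.7] [0.4683 0.0687 0.0793]
44.3
```

View pics/s10c.png

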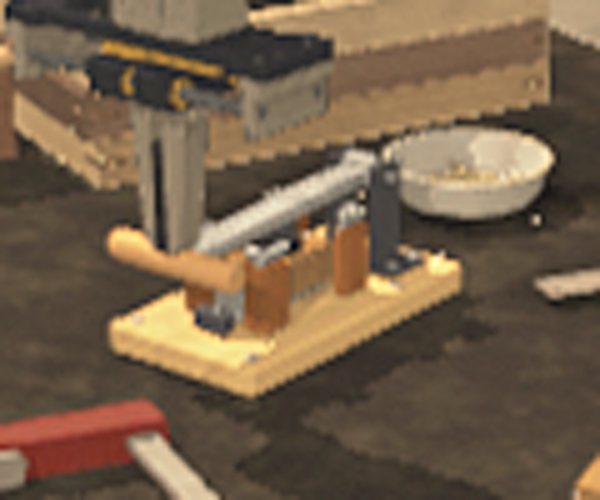

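Run:
```python
from h import *
e=bot.current_ee_pos()
bot.line_to([e[0],e[1],.10],max_speed=.05)
bot.line_to([e[0]-.03*U[0],e[1]-.03*U[1],.20],max_speed=.15)
bot.hold(.2)
b=np.load('b.npy'); print(F()-b,bot.current_clock())
d=snap('wrist','w11'); s=snap('scene','s11');t=snap('top','t11')
cv2.imwrite('pics/s11c.png',cv2.resize(s['pixels'][140:240,230:350],None,fx=5,fy=5,interpolation=cv2.INTER_CUBIC))
cv2.imwrite('pics/t11c.png',cv2.resize(t['pixels'][90:250,150:460],None,fx=2.5,fy=2.5,interpolation=cv2.INTER_CUBIC))
for th in(-.06,-.035,0,.05): print(th,w2p(s,bar(th)).round(1),fproj(d,bar(th)).round(1),(w2p(s,bar(th))-[230,140])*5)
for k in ('c1',):
    A=cv2.imread('pics/top0.png')[150:260,340:460].astype(int);B=t['pixels'][150:260,340:460].astype(int);print('bystander diff',np.abs(A-B).max(2).mean(),(np.abs(A-B).max(2)>40).sum())
```

```text
[ 0.22769306 -0.22526854  0.22479042] 46.0083
-0.06 [264.5 192.9] [321.5 210.6] [172.46462569 264.30879065]
-0.035 [264.4 191.5] [321.5 211.8] [171.9673936  257.39795468]
0 [264.3 189.5] [321.5 213.7] [171.48385628 247.58875055]
0.05 [264.2 186.7] [321.5 216.8] [171.22691584 233.33073908]
bystander diff 12.29689393939394 1106
```

View pics/s11c.png

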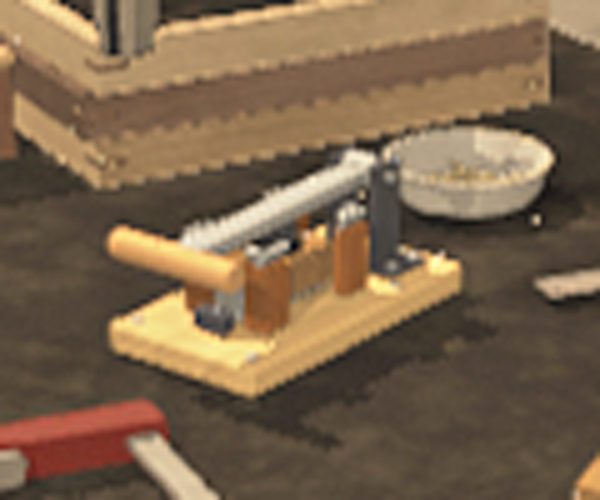

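View pics/w11.png

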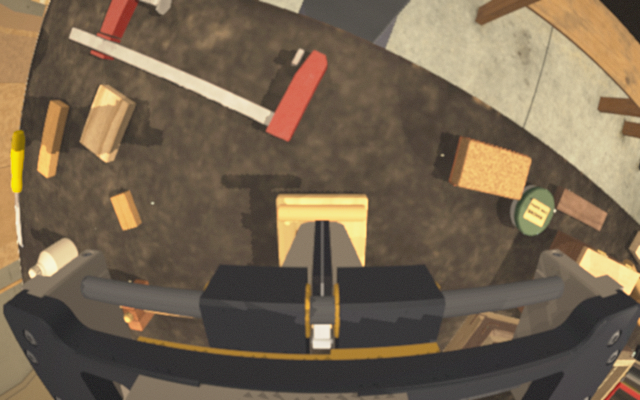

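View pics/t11c.png

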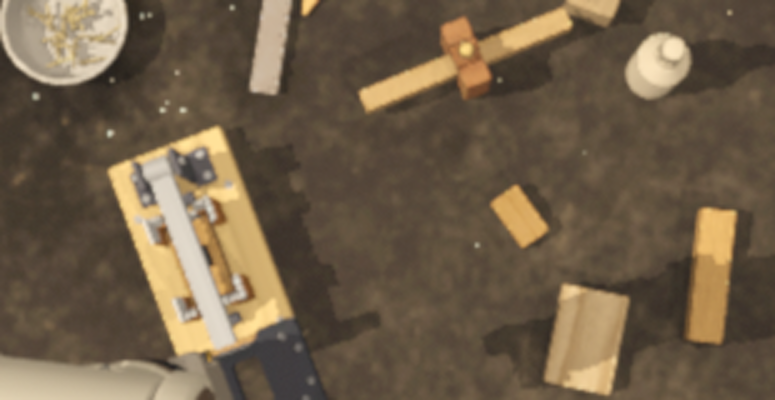

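Run:
```python
from h import *
p=CR-.08*N
bot.goto([*p,.20],down(Q+np.pi/2)); bot.hold(.1)
d=snap('wrist','w12'); g=fproj(d,[*CR,.045]).astype(int); print(g,bot.current_clock())
cv2.imwrite('pics/w12c.png',cv2.resize(d['pixels'][g[1]-50:g[1]+60,g[0]-75:g[0]+75],None,fx=5,fy=5,interpolation=cv2.INTER_CUBIC))
for h in(.037,.048,.055,.064): print(h,[((fproj(d,[*(CR+s*U-.02*N),h])-g+[75,50])*5).round() for s in(-.035,-.02,.02,.035)])
```

```text
[321 244] 50.1833
0.037 [array([527., 158.]), array([463., 159.]), array([290., 158.]), array([226., 158.])]
0.048 [array([532., 176.]), array([465., 177.]), array([288., 177.]), array([222., 176.])]
0.055 [array([535., 189.]), array([467., 189.]), array([286., 189.]), array([219., 188.])]
0.064 [array([539., 205.]), array([469., 205.]), array([284., 205.]), array([215., 205.])]
```

View pics/w12c.png

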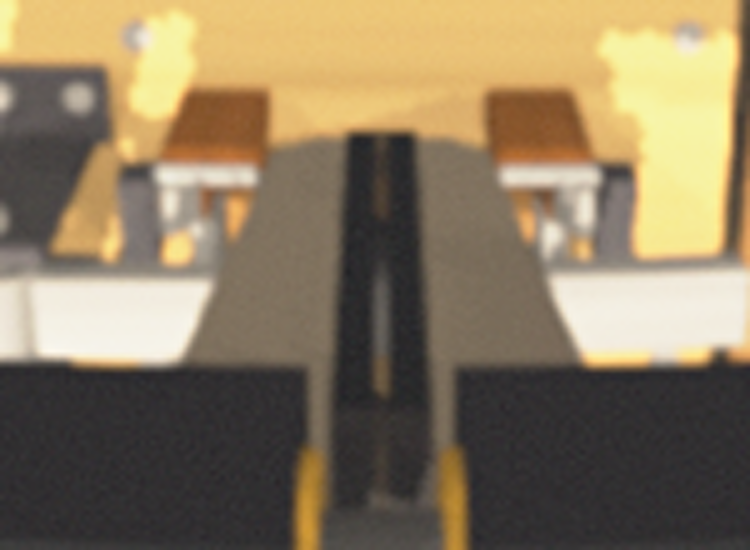

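Run:
```python
from h import *
bot.set_gripper(1.0)
d=snap('wrist','w13'); g=(321,244); print(bot.current_clock())
cv2.imwrite('pics/w13c.png',cv2.resize(d['pixels'][g[1]-50:g[1]+60,g[0]-75:g[0]+75],None,fx=5,fy=5,interpolation=cv2.INTER_CUBIC))
```

```text
51.6083
```

View pics/w13c.png

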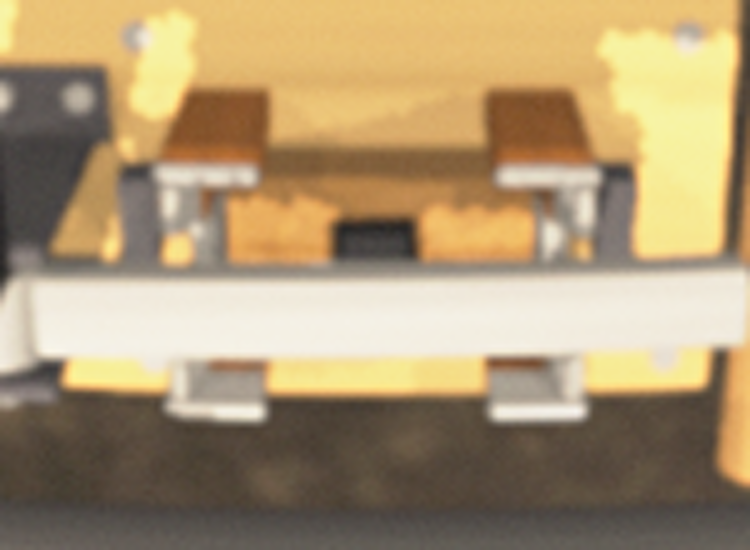

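```bash
python3 -c "
from h import *
print(F(),bot.current_clock()); print(bot.job_done())"
```

```text
[ 0.28726935 -0.13682285  0.07592888] 51.675
the job is handed in; nothing more can be done
None
```

The block is home in the jig with the clamp left closed on it, and the job was handed in at about 52 s of the 72 s allowed.

- **Placing:** I gripped the 40 x 70 mm block across its width. I lowered it into the cradle until the catches pushed back with about 4 N, let go, and saw it sitting level and high.
- **Clamping:** I pulled the handle over from behind with closed fingers, then pressed it down from above. I felt the block snap past the catches, then a hard stop, and held about 15.5 N vertically (about 17 N in all) for roughly a second.

**Last checks**
- **Block:** its top is level at about 48 mm above the bench. That puts the depth stop at about 26 mm, within the given range.
- **Clamp:** the angle is about -0.035, within the expected range, and it stayed there after I let go.
- **Other loose pieces:** by eye they had not moved. The automatic image comparison of that area did show differences, which I put down to the robot's shadow. The one slab corner I measured agreed within about one pixel.
- **Robot:** it touches nothing, with a force reading near zero.

The catch release at the second end was not a distinct force peak. That the block is past it rests on the level top and the hard stop.

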